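# Leave only the chosen tile out

## Task

The customer has chosen the white hexagon tile: push the other two drawers of the sample chest fully shut with your fingertips, without slamming them. Leave the drawer that holds the hexagon tile standing open just as it is, do not lift or take out any tile, and leave the other things where they stand.

Things in the scene. Friction and masses are not known exactly. Their poses are not given: they have to be found in the camera images.
- chest: low fixed wooden chest, 360 mm wide, 168 deep, 68 high, with three drawers side by side that open towards the robot (left, middle, right as the robot sees them). Origin on the counter, mid-width, in the plane of the shut drawers' front faces; x points into the chest (the way drawers shut), y to the left drawer, z up. Drawer mid-lines: y = +115, 0, -115 mm. The roof begins at x = 13 mm
- drawer_left (a joint): how far the left drawer stands open, m: 0 shut, at most 0.11. It starts open by 80 to 105 mm, slides along the chest's x with about 1.5 N of friction and stays where it is left
- front_left (a point): middle of the top edge of the left drawer's front, on the face towards the robot; moves with the drawer. The navy-blue front is a flat plate 109 mm wide, 12 mm thick, from 6 to 62 mm above the counter, with a small brass knob at mid-width, 22 mm above the counter (14 mm across, standing out 16 mm); behind it, drawer sides up to 44 mm
- drawer_middle (a joint): how far the middle drawer stands open, m: 0 shut, at most 0.11. It starts open by 80 to 105 mm, slides along the chest's x with about 1.5 N of friction and stays where it is left
- front_middle (a point): middle of the top edge of the middle drawer's front, on the face towards the robot; moves with the drawer. The navy-blue front is a flat plate 109 mm wide, 12 mm thick, from 6 to 62 mm above the counter, with a small brass knob at mid-width, 22 mm above the counter (14 mm across, standing out 16 mm); behind it, drawer sides up to 44 mm
- drawer_right (a joint): how far the right drawer stands open, m: 0 shut, at most 0.11. It starts open by 80 to 105 mm, slides along the chest's x with about 1.5 N of friction and stays where it is left
- front_right (a point): middle of the top edge of the right drawer's front, on the face towards the robot; moves with the drawer. The navy-blue front is a flat plate 109 mm wide, 12 mm thick, from 6 to 62 mm above the counter, with a small brass knob at mid-width, 22 mm above the counter (14 mm across, standing out 16 mm); behind it, drawer sides up to 44 mm
- hex_tile_center (a point): centre of a loose tile sample, white hexagons on dark, nearly black, grout, 60 x 76 x 8 mm, lying flat in one of the drawers (which one varies), its centre 20 mm above the counter; visible from above
- chevron_tile_center (a point): centre of a loose tile sample, white marble with grey chevron (zigzag) stripes, 60 x 76 x 8 mm, lying flat in one of the drawers (which one varies), its centre 20 mm above the counter; visible from above
- blue_tile_center (a point): centre of a loose tile sample, plain glossy blue, 60 x 76 x 8 mm, lying flat in one of the drawers (which one varies), its centre 20 mm above the counter; visible from above
- tap_handle_mid (a point): centre of a loose round brass tap handle, 40 mm across, 50 mm high, standing on the counter to the left of the chest; leave alone
- mug_mid (a point): centre of a loose white mug, 76 mm across, 85 mm high, its handle at one side, on the counter to the left of the chest, farther off; leave alone
- slab_mid (a point): centre of a loose marble sample block, 100 x 60 x 20 mm, lying on the counter to the right of the chest; leave alone
- knob_sample_mid (a point): centre of a loose small brass cabinet knob, 28 mm across, 26 mm high, standing on top of the chest near its back; leave alone
Mind the look-alikes: they are no part of the job. What is shaped like the part that bears chevron_tile_center but brown or green is not meant. Of the things shaped like the part that bears blue_tile_center, the blue one is meant.

How it is judged:
At the end, for the whole second after the job is handed in: The two drawers without the hexagon tile are shut to within 5 mm and still; the drawer with the hexagon tile, and that tile, are within 12 mm of where they started; every tile lies flat in its drawer; the tap handle, mug, marble block and brass knob are within 15 mm of where they started (((y of hex_tile_center in the frame of chest above 0.0575 m and distance of front_left from where it was at the start of the episode below 0.012 m) or (not (y of hex_tile_center in the frame of chest above 0.0575 m) and value of joint drawer_left below 0.005 m)) and velocity of joint drawer_left between -0.01 and 0.01 m/s and ((y of hex_tile_center in the frame of chest between -0.0575 and 0.0575 m and distance of front_middle from where it was at the start of the episode below 0.012 m) or (not (y of hex_tile_center in the frame of chest between -0.0575 and 0.0575 m) and value of joint drawer_middle below 0.005 m)) and velocity of joint drawer_middle between -0.01 and 0.01 m/s and ((y of hex_tile_center in the frame of chest below -0.0575 m and distance of front_right from where it was at the start of the episode below 0.012 m) or (not (y of hex_tile_center in the frame of chest below -0.0575 m) and value of joint drawer_right below 0.005 m)) and velocity of joint drawer_right between -0.01 and 0.01 m/s and distance of hex_tile_center from where it was at the start of the episode below 0.012 m and height (world z) of hex_tile_center between 0.012 and 0.03 m and height (world z) of chevron_tile_center between 0.012 and 0.03 m and height (world z) of blue_tile_center between 0.012 and 0.03 m and distance of each of tap_handle_mid, slab_mid, knob_sample_mid, mug_mid from where it was at the start of the episode below 0.015 m); the robot touches nothing.
It fails at once if the drawer with the hexagon tile is moved by more than 15 mm ((y of hex_tile_center in the frame of chest above 0.0575 m and distance of front_left from where it was at the start of the episode above 0.015 m) or (y of hex_tile_center in the frame of chest between -0.0575 and 0.0575 m and distance of front_middle from where it was at the start of the episode above 0.015 m) or (y of hex_tile_center in the frame of chest below -0.0575 m and distance of front_right from where it was at the start of the episode above 0.015 m)).
It fails at once if a drawer is slammed (moves faster than 0.5 m/s) (velocity of joint any of drawer_left, drawer_middle, drawer_right below -0.5 m/s).
It fails at once if a tile is lifted (more than 15 mm) (height (world z) of any of hex_tile_center, chevron_tile_center, blue_tile_center above 0.035 m).
It fails at once if the hexagon tile is moved by more than 15 mm (distance of hex_tile_center from where it was at the start of the episode above 0.015 m).
It fails at once if one of the other things (tap handle, marble block, brass knob, mug) is moved by more than 20 mm (distance of any of tap_handle_mid, slab_mid, knob_sample_mid, mug_mid from where it was at the start of the episode above 0.02 m).
It also fails if it takes over 45 s, if anything falls off the work surface, if the arm or the gripper's body presses on something with over 40 N, if the wrist force passes 120 N, or if a joint passes its speed limit or range.

## Robot

A 6-joint arm with a two-finger parallel gripper is mounted at the origin on the work surface. World frame = base frame: x ahead of the robot, y to its left, z up, the work surface at z = 0. Lengths are in m, angles in rad, forces in N, time in s.
With the tool pointing down it reaches from about 0.425 to 0.95 m from the base axis. Payload 3.5 kg.
Tool frame: the origin (TCP) lies at the very end of the fingers, on their centre line; the grasp point (between the pads) lies 19 mm behind it (ctrl.grip_point_offset is the distance from the TCP to the grasp point, in m); z points along the fingers, y is the line along which they close (so a half turn about z gives the same grasp; the last joint's range is limited). The gripper opens to 85 mm and grips with 20 to 120 N. Pads are 22 mm wide; open, the fingers measure 114 mm over their backs; the gripper's body (76 mm by 85 mm) begins 54 mm behind the grasp point. The pads swing forward as they close: fully open they stand 13 mm farther back than shut.
Start: joints at [-1.362, 0.286, 1.577, -0, 1.279, -0.15], TCP at [0.237, -0.632, 0.231] pointing down, gripper open.
Joint ranges: [-2.77, 2.77], [-0.9, 2.22], [0.21, 2.48], [-1.53, 4.67], [0.24, 2.81], [-2.84, 2.84]. Speed limits (rad/s): [2.79, 2.79, 3.14, 3.14, 3.14, 3.14].

## Interface

Orientations are given as a unit quaternion [x, y, z, w].
In Python, from plant import ctrl gives the robot as it stands. The module is installed in compiled form; this text tells all that it offers.
- The arm moves only by the shell command python3 -m pendant 'ROWS' [OPENING] [FORCE]. ROWS is JSON, a list of rows, each an object of numbers: "dx", "dy", "dz": the shift along the tool's x, y, z in cm; "twist": the turn about the tool's z in degrees. A call has 1 to 10 rows; each row is the pose to reach, as a shift and turn from the pose commanded when the call began, along the tool's axes at that moment; what a row does not reach only later rows make up. A row lasts 1/8 s, in which the tool goes at most 62.5 mm and 10.7 degrees, less where a joint would pass 70% of its speed; a pose out of reach is approached as far as the arm can. A call with a gripper value outside its range is refused whole. OPENING is the opening in per cent of the stroke, from 0 (shut) to 100 (fully open), set as the call begins (- or left out, the last holds). The fingers move at their own pace and stop on an object; FORCE is the grip in N (left out, the last holds). Time passes only in rows, so rows that repeat a pose let the fingers close. It gives the time, the measured TCP pose, the force, the opening and the grip force at its end, in the units of the state.
- ctrl.get_state(): the state, without advancing time (a new reading comes with each control period).
- ctrl.read_camera(name): name is "side" or "top" or "wrist"; returns a dict with "img" (384x512x3 uint8, red, green, blue), "depth" (384x512 float32, m along the optical axis (not along the pixel's ray), 0 where there is no reading), "camera_matrix" (3x3 intrinsics, pixels), "distortion" ([k1, k2, p1, p2, k3] as OpenCV has them; the pictures are not rectified), "xyz" and "rotation" of the camera in the world; the wrist camera has in their place "tool_from_camera" (4x4, takes a point from camera to tool coordinates, whose origin is the TCP and whose axes are the flange's). Camera axes: x right, y up, looking along -z (the intrinsics and any distortion apply to the point x, -y, -z); pixel columns grow to the right and rows downward; lengths in m; the calibration is good to about 2 mm. A picture is of the moment at which its call begins: read the wrist's pose just before it.
- ctrl.sign_off(): hands the job in; it is judged then, once.
The state is a dict: "time": time; "qpos": joint angles; "dq": joint speeds; "joint_efforts": joint torques, N m; "eef_pos": TCP position; "tcp_rot": TCP orientation; "contact_force": force on the tool from outside, world axes, zero at the start; "wrist_torque": the same for the moment, N m; "opening": opening from 0.0 (shut) to 1.0 (fully open); "finger_force": force on a finger pad.
Only numpy, scipy, OpenCV 4.12 (cv2) and the standard library are available. Lean on these libraries where they do the work, as an engineer would, in place of code of your own. Each camera call takes 0.05 s, during which the arm holds its last target. There are 200 camera calls.

## Working session

There is one attempt and no reset: what is moved stays moved. The work goes in short steps, Python scripts to look and compute and a shell command to move; the robot and the scene stay as the last step left them, time stands still between calls to the robot, and variables do not carry over. Pictures are saved under pics/ and viewed, at most 10 in all, crops included, and the job is handed in when it is done.

```bash
mkdir -p pics; cat > h.py <<'E'
import numpy as np,cv2
from plant import ctrl
def ray(c,uv):
    p=cv2.undistortPoints(np.array(uv,float).reshape(-1,1,2),np.array(c["camera_matrix"]),np.array(c["distortion"])).reshape(-1,2)
    d=np.c_[p[:,0],-p[:,1],-np.ones(len(p))]
    return d@np.array(c["rotation"]).T
def onplane(c,uv,z):
    d=ray(c,uv);o=np.array(c["xyz"]);return o+d*((z-o[2])/d[:,2])[:,None]
E
python3 - <<'E'
from h import *
s=ctrl.get_state();print(s["eef_pos"],s["tcp_rot"],s["time"])
for n in("top","side"):
    c=ctrl.read_camera(n);cv2.imwrite(f"pics/{n}0.png",c["img"][:,:,::-1]);np.save(f"{n}0.npy",c,allow_pickle=True)
    print(c["xyz"],c["rotation"],c["camera_matrix"])
E
```

```text
[ 0.23690208 -0.63135513  0.22993811] [ 9.83949921e-01  1.78440869e-01 -3.04412070e-05 -1.18654343e-03] 0.0
[0.50080319 0.02729524 1.16666842] [-0.02318255  0.01071617  0.71664328 -0.69697212] [[407.54759205   0.         261.27069905]
 [  0.         407.54759205 192.88933478]
 [  0.           0.           1.        ]]
[0.04983028 0.58321498 0.86414414] [-0.13778806  0.33851417  0.86560549 -0.34227145] [[411.89811884   0.         252.55369063]
 [  0.         411.89811884 191.97907572]
 [  0.           0.           1.        ]]
```

View pics/top0.png

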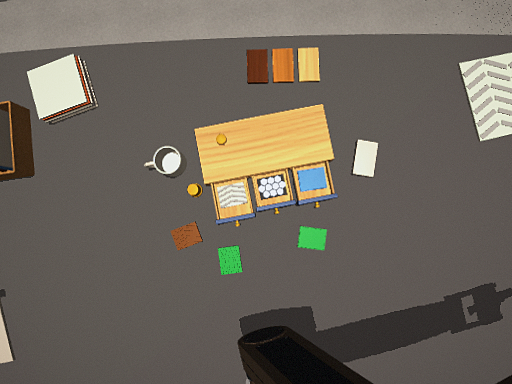

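View pics/side0.png

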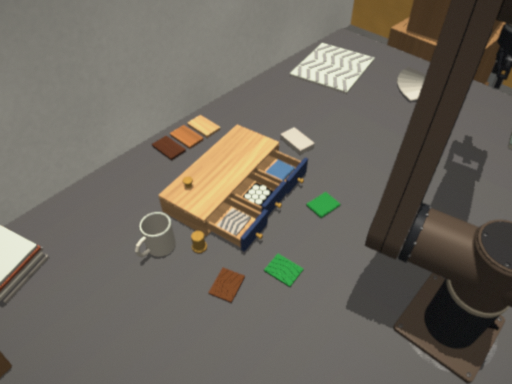

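The top view shows chevron in the left drawer (232,195), hexagon in the middle (272,187) and blue in the right (312,180). So I have to shut left and right. The side view agrees; the green and brown tiles on the counter are look-alikes.

```bash
sed -i 's/np.array(c\["rotation"\])/R.from_quat(c["rotation"]).as_matrix()/; 1i from scipy.spatial.transform import Rotation as R' h.py
python3 - <<'E'
from h import *
c=np.load("top0.npy",allow_pickle=True).item()
hsv=cv2.cvtColor(c["img"],cv2.COLOR_RGB2HSV)
m=cv2.inRange(hsv,(105,90,30),(130,255,150)); m[:, :200]=0;m[:,345:]=0;m[:150]=0;m[235:]=0
n,l,st,ce=cv2.connectedComponentsWithStats(m)
F=[]
for i in range(1,n):
    if st[i,4]>30:
        ys,xs=np.where(l==i);P=onplane(c,np.c_[xs,ys],.062);print(st[i],ce[i],onplane(c,[ce[i]],.062)[0],hsv[ys,xs].mean(0).round())
w=cv2.inRange(hsv,(8,100,90),(25,255,255));w[:,:190]=0;w[:,345:]=0;w[:95]=0;w[230:]=0
w=cv2.morphologyEx(w,cv2.MORPH_OPEN,np.ones((25,25)))
k=max(cv2.findContours(w,0,2)[0],key=cv2.contourArea)
r=cv2.boxPoints(cv2.minAreaRect(k));P=onplane(c,r,.068);print(r.round(),P.round(4))
a=onplane(c,[[195,128],[323,105],[333,160],[206,183],[193,190],[222,139]],.068);print(a.round(4))
E
```

```text
[258 204  35   7  39] [276.02564103 207.        ] [0.51470168 0.00714399 0.062     ] [111. 105. 108.]
[[194. 125.]
 [323. 104.]
 [331. 148.]
 [201. 170.]] [[ 0.7444  0.2267  0.068 ]
 [ 0.7934 -0.1311  0.068 ]
 [ 0.6704 -0.1463  0.068 ]
 [ 0.6216  0.2083  0.068 ]]
[[ 0.7371  0.2228  0.068 ]
 [ 0.79   -0.1297  0.068 ]
 [ 0.6375 -0.1509  0.068 ]
 [ 0.5849  0.1952  0.068 ]
 [ 0.5669  0.2311  0.068 ]
 [ 0.704   0.1491  0.068 ]]
```

Chest yaw is about 8.6° with its origin near (0.598, 0.020). I'm heading for the right drawer first, up high with the fingers shut.

```bash
python3 -m pendant '[{"dx":4,"dy":-4,"twist":1},{"dx":9,"dy":-9,"twist":3},{"dx":14,"dy":-14,"twist":6},{"dx":19,"dy":-19,"twist":9},{"dx":24,"dy":-24,"twist":12},{"dx":29,"dy":-29,"twist":12},{"dx":34,"dy":-33,"twist":12},{"dx":38,"dy":-37,"twist":12},{"dx":40.7,"dy":-40,"twist":12},{"dx":40.7,"dy":-40,"twist":12}]' 0
python3 - <<'E'
from h import *
s=ctrl.get_state();print(s["eef_pos"],R.from_quat(s["tcp_rot"]).as_matrix().round(3),s["opening"])
c=ctrl.read_camera("wrist");T=np.array(c["tool_from_camera"])
W=np.eye(4);W[:3,:3]=R.from_quat(s["tcp_rot"]).as_matrix();W[:3,3]=s["eef_pos"];W=W@T
c["xyz"]=W[:3,3];c["rotation"]=R.from_matrix(W[:3,:3]).as_quat();np.save("w1.npy",c,allow_pickle=True)
cv2.imwrite("pics/w1.png",c["img"][:,:,::-1])
E
```

```text
[ 0.23688738 -0.63142468  0.23004938] [[ 0.936  0.351 -0.   ]
 [ 0.351 -0.936  0.002]
 [ 0.    -0.002 -1.   ]] 0.9987602752429363$[0]: bad value
```

View pics/w1.png

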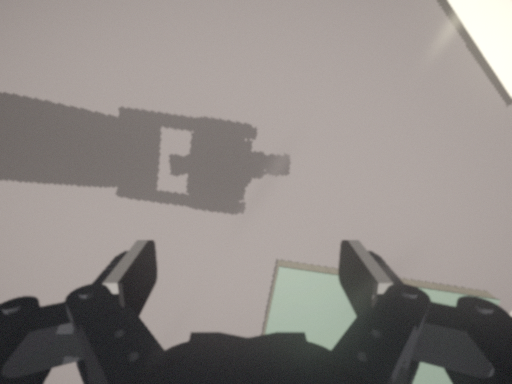

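The call was refused, so the wrist picture shows only the start area. I'll resend it with every key in every row.

```bash
python3 -m pendant '[{"dx":4,"dy":-4,"dz":0,"twist":1},{"dx":9,"dy":-9,"dz":0,"twist":3},{"dx":14,"dy":-14,"dz":0,"twist":6},{"dx":19,"dy":-19,"dz":0,"twist":9},{"dx":24,"dy":-24,"dz":0,"twist":12},{"dx":29,"dy":-29,"dz":0,"twist":12},{"dx":34,"dy":-33,"dz":0,"twist":12},{"dx":38,"dy":-37,"dz":0,"twist":12},{"dx":40.7,"dy":-40,"dz":0,"twist":12},{"dx":40.7,"dy":-40,"dz":0,"twist":12}]' 0
```

```text
time: 1.4
eef_pos: [0.4782, -0.1114, 0.2311]
tcp_rot: [0.997, 0.077, -0.0, -0.0]
contact_force: [-1.0, -1.0, -0.2]
opening: 0.003
finger_force: 0.0
```

```bash
python3 - <<'E'
from h import *
s=ctrl.get_state();print(s["eef_pos"])
c=ctrl.read_camera("wrist");T=np.array(c["tool_from_camera"])
W=np.eye(4);W[:3,:3]=R.from_quat(s["tcp_rot"]).as_matrix();W[:3,3]=s["eef_pos"];W=W@T
c["xyz"]=W[:3,3];c["rotation"]=R.from_matrix(W[:3,:3]).as_quat();np.save("w2.npy",c,allow_pickle=True)
cv2.imwrite("pics/w2.png",c["img"][:,:,::-1])
E
```

```text
[ 0.47819715 -0.11142792  0.23109902]
```

View pics/w2.png

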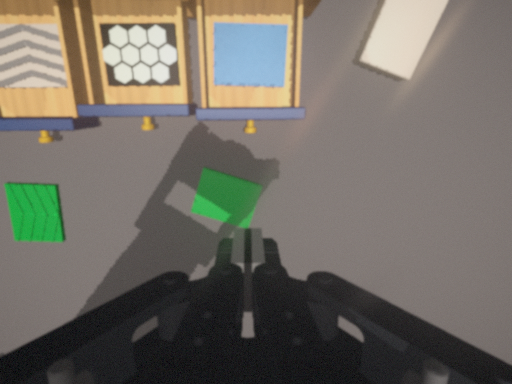

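Well aligned: the right front is at about (250,113), the middle (hexagon) at (135,110), and the left one's right end at (73,124).

```bash
python3 - <<'E'
from h import *
c=np.load("w2.npy",allow_pickle=True).item()
o=np.array([.598,.0205]);a=np.radians(8.6);M=np.array([[np.cos(a),np.sin(a)],[-np.sin(a),np.cos(a)]])
uv=[[197,113],[304,113],[250,109],[250,118],[79,110],[189,110],[135,115],[74,124]]
P=onplane(c,uv,.062);print(np.c_[P[:,:2],(P[:,:2]-o)@M.T].round(4))
print(onplane(c,[[250,128]],.022))
s=ctrl.get_state();print("tcp chest",(M@(np.array(s["eef_pos"])[:2]-o)).round(4), R.from_quat(s["tcp_rot"]).as_matrix()[:2,:2].round(3))
E
```

```text
[[ 0.5286 -0.0537 -0.0797 -0.063 ]
 [ 0.5448 -0.1574 -0.0792 -0.1679]
 [ 0.5404 -0.1044 -0.0756 -0.1149]
 [ 0.532  -0.1058 -0.0842 -0.115 ]
 [ 0.5133  0.0595 -0.0779  0.0513]
 [ 0.5302 -0.0456 -0.0769 -0.0553]
 [ 0.5172  0.006  -0.0821 -0.0022]
 [ 0.4991  0.0644 -0.0913  0.0582]]
[[ 0.5191103  -0.10811925  0.022     ]]
tcp chest [-0.1381 -0.1128] [[ 0.988  0.153]
 [ 0.153 -0.988]]
```

```bash
python3 -m pendant '[{"dx":0,"dy":0,"dz":5,"twist":0},{"dx":0,"dy":0,"dz":10,"twist":0},{"dx":0,"dy":0,"dz":15,"twist":0},{"dx":0,"dy":0,"dz":18.7,"twist":0},{"dx":2,"dy":0.2,"dz":18.7,"twist":0},{"dx":3,"dy":0.2,"dz":18.7,"twist":0},{"dx":4,"dy":0.2,"dz":18.7,"twist":0},{"dx":5,"dy":0.2,"dz":18.7,"twist":0},{"dx":6,"dy":0.2,"dz":18.7,"twist":0}]'
python3 -m pendant '[{"dx":1,"dy":0,"dz":0,"twist":0},{"dx":2,"dy":0,"dz":0,"twist":0},{"dx":3,"dy":0,"dz":0,"twist":0},{"dx":4,"dy":0,"dz":0,"twist":0},{"dx":5,"dy":0,"dz":0,"twist":0},{"dx":5.6,"dy":0,"dz":0,"twist":0},{"dx":6,"dy":0,"dz":0,"twist":0},{"dx":6,"dy":0,"dz":0,"twist":0}]'
```

```text
time: 2.58
eef_pos: [0.5378, -0.1079, 0.0448]
tcp_rot: [0.997, 0.075, 0.0, 0.0]
contact_force: [-1.4, -1.6, 0.4]
opening: -0.004
finger_force: 0.9
time: 3.58
eef_pos: [0.5973, -0.0988, 0.0444]
tcp_rot: [0.997, 0.075, 0.001, 0.0]
contact_force: [-0.1, 0.9, -0.2]
opening: -0.002
finger_force: 0.0
```

```bash
python3 -m pendant '[{"dx":0.2,"dy":0,"dz":0,"twist":0},{"dx":0.4,"dy":0,"dz":0,"twist":0},{"dx":0.5,"dy":0,"dz":0,"twist":0},{"dx":0.5,"dy":0,"dz":0,"twist":0}]'
python3 -m pendant '[{"dx":0.1,"dy":0,"dz":0,"twist":0},{"dx":0.2,"dy":0,"dz":0,"twist":0},{"dx":0.2,"dy":0,"dz":0,"twist":0}]'
```

```text
time: 4.08
eef_pos: [0.6017, -0.098, 0.0444]
tcp_rot: [0.997, 0.075, 0.0, 0.0]
contact_force: [-1.3, -0.2, -0.5]
opening: 0.001
finger_force: 0.5
time: 4.45
eef_pos: [0.6037, -0.0977, 0.0444]
tcp_rot: [0.997, 0.075, 0.0, 0.0]
contact_force: [-1.6, -1.1, 1.1]
opening: 0.001
finger_force: 0.5
```

```bash
python3 -m pendant '[{"dx":0.1,"dy":0,"dz":0,"twist":0},{"dx":0.2,"dy":0,"dz":0,"twist":0},{"dx":0.2,"dy":0,"dz":0,"twist":0}]'
python3 -m pendant '[{"dx":0.1,"dy":0,"dz":0,"twist":0},{"dx":0.2,"dy":0,"dz":0,"twist":0},{"dx":0.2,"dy":0,"dz":0,"twist":0}]'
python3 - <<'E'
from h import *
c=ctrl.read_camera("top");cv2.imwrite("pics/top1.png",cv2.resize(c["img"][90:240,180:360,::-1],None,fx=4,fy=4,interpolation=2))
E
```

```text
time: 4.82
eef_pos: [0.6057, -0.0973, 0.0444]
tcp_rot: [0.997, 0.075, 0.0, 0.0]
contact_force: [-1.6, -0.6, 0.3]
opening: 0.001
finger_force: 0.5
time: 5.2
eef_pos: [0.6077, -0.097, 0.0443]
tcp_rot: [0.997, 0.075, 0.0, 0.0]
contact_force: [-1.5, -1.1, 0.4]
opening: 0.004
finger_force: 0.5
```

View pics/top1.png

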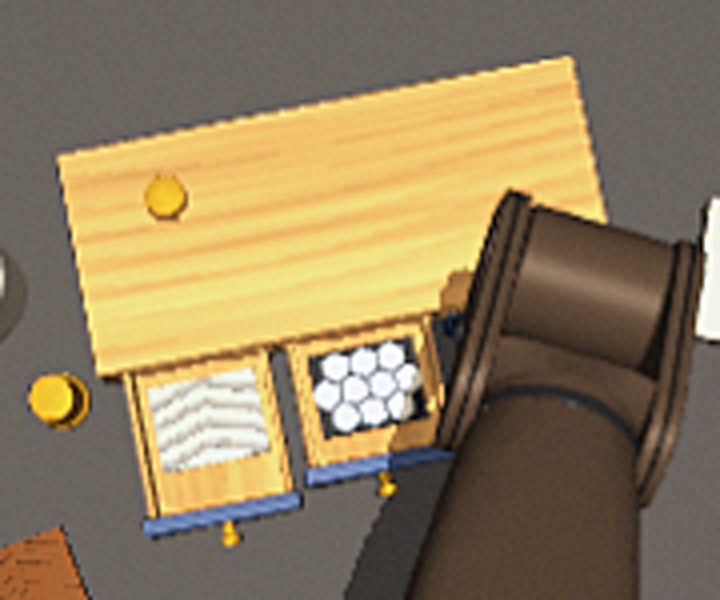

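The view shows the right drawer nearly in and the middle one unmoved. The force still reads about 1.6 N, so the drawer is still sliding; I'll creep on to the stop.

```bash
python3 -m pendant '[{"dx":0.1,"dy":0,"dz":0,"twist":0},{"dx":0.2,"dy":0,"dz":0,"twist":0},{"dx":0.2,"dy":0,"dz":0,"twist":0}]'
python3 -m pendant '[{"dx":0.1,"dy":0,"dz":0,"twist":0},{"dx":0.2,"dy":0,"dz":0,"twist":0},{"dx":0.2,"dy":0,"dz":0,"twist":0}]'
```

```text
time: 5.62
eef_pos: [0.6096, -0.0967, 0.0443]
tcp_rot: [0.997, 0.075, 0.0, -0.0]
contact_force: [-1.7, -0.9, 0.7]
opening: -0.0
finger_force: 0.5
time: 6.0
eef_pos: [0.6101, -0.0966, 0.0443]
tcp_rot: [0.997, 0.075, -0.002, -0.0]
contact_force: [-5.9, -2.7, 3.7]
opening: -0.004
finger_force: 3.2
```

It's against the stop: force jumped to 5.9 N and motion halted. Backing off, rising and crossing to the left drawer.

```bash
python3 -m pendant '[{"dx":-1,"dy":0,"dz":0,"twist":0},{"dx":-4,"dy":0,"dz":0,"twist":0},{"dx":-5,"dy":0,"dz":-4,"twist":0},{"dx":-5,"dy":0,"dz":-9,"twist":0},{"dx":-7,"dy":-4,"dz":-11,"twist":0},{"dx":-9,"dy":-9,"dz":-11,"twist":0},{"dx":-11,"dy":-14,"dz":-11,"twist":0},{"dx":-13,"dy":-19,"dz":-11,"twist":0},{"dx":-14.5,"dy":-23.2,"dz":-11,"twist":0},{"dx":-14.5,"dy":-23.2,"dz":-11,"twist":0}]'
python3 - <<'E'
from h import *
s=ctrl.get_state()
c=ctrl.read_camera("wrist");T=np.array(c["tool_from_camera"])
W=np.eye(4);W[:3,:3]=R.from_quat(s["tcp_rot"]).as_matrix();W[:3,3]=s["eef_pos"];W=W@T
c["xyz"]=W[:3,3];c["rotation"]=R.from_matrix(W[:3,:3]).as_quat();np.save("w3.npy",c,allow_pickle=True)
cv2.imwrite("pics/w3.png",c["img"][:,:,::-1])
o=np.array([.598,.0205]);a=np.radians(8.6);M=np.array([[np.cos(a),np.sin(a)],[-np.sin(a),np.cos(a)]])
print("tcp chest",(M@(np.array(s["eef_pos"])[:2]-o)).round(4))
m=cv2.inRange(cv2.cvtColor(c["img"],cv2.COLOR_RGB2HSV),(105,90,30),(130,255,170))
n,l,st,ce=cv2.connectedComponentsWithStats(m)
for i in range(1,n):
  if st[i,4]>150: print(st[i],((onplane(c,[ce[i]],.062)[0,:2]-o)@M.T).round(4))
E
```

```text
time: 7.25
eef_pos: [0.4321, 0.1135, 0.1541]
tcp_rot: [0.997, 0.077, 0.001, -0.0]
contact_force: [-0.3, 0.4, 0.9]
opening: -0.0
finger_force: 0.0
tcp chest [-0.1501  0.1168]
[466  89  18  15 160] [-0.0766 -0.0471]
```

View pics/w3.png

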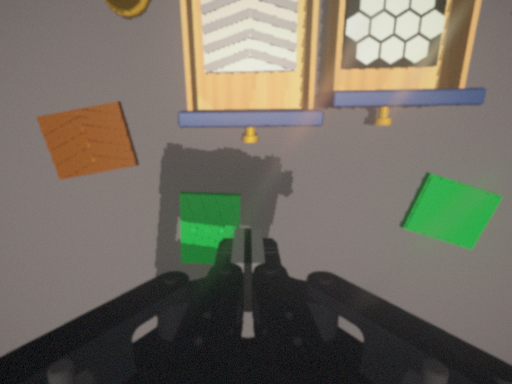

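The wrist view shows the left front centred on the fingers (knob at 250,134) and the hexagon drawer unmoved. Lowering and pushing.

```bash
python3 -m pendant '[{"dx":0,"dy":0.1,"dz":5,"twist":0},{"dx":0,"dy":0.1,"dz":10,"twist":0},{"dx":0,"dy":0.1,"dz":11,"twist":0},{"dx":2,"dy":0.1,"dz":11,"twist":0},{"dx":3,"dy":0.1,"dz":11,"twist":0},{"dx":4,"dy":0.1,"dz":11,"twist":0},{"dx":5,"dy":0.1,"dz":11,"twist":0},{"dx":6,"dy":0.1,"dz":11,"twist":0},{"dx":7,"dy":0.1,"dz":11,"twist":0}]'
python3 -m pendant '[{"dx":1,"dy":0,"dz":0,"twist":0},{"dx":2,"dy":0,"dz":0,"twist":0},{"dx":3,"dy":0,"dz":0,"twist":0},{"dx":4,"dy":0,"dz":0,"twist":0},{"dx":5,"dy":0,"dz":0,"twist":0},{"dx":5.6,"dy":0,"dz":0,"twist":0},{"dx":6.1,"dy":0,"dz":0,"twist":0},{"dx":6.4,"dy":0,"dz":0,"twist":0},{"dx":6.6,"dy":0,"dz":0,"twist":0},{"dx":6.6,"dy":0,"dz":0,"twist":0}]'
python3 -m pendant '[{"dx":0.1,"dy":0,"dz":0,"twist":0},{"dx":0.2,"dy":0,"dz":0,"twist":0},{"dx":0.3,"dy":0,"dz":0,"twist":0},{"dx":0.4,"dy":0,"dz":0,"twist":0},{"dx":0.5,"dy":0,"dz":0,"twist":0},{"dx":0.5,"dy":0,"dz":0,"twist":0}]'
```

```text
time: 8.43
eef_pos: [0.5033, 0.1211, 0.0443]
tcp_rot: [0.997, 0.075, -0.0, -0.0]
contact_force: [-2.3, -0.3, 1.4]
opening: -0.001
finger_force: 0.9
time: 9.68
eef_pos: [0.5685, 0.1305, 0.0444]
tcp_rot: [0.997, 0.075, 0.0, 0.0]
contact_force: [-0.3, 0.8, -0.9]
opening: 0.001
finger_force: 0.3
time: 10.42
eef_pos: [0.5724, 0.1312, 0.0444]
tcp_rot: [0.997, 0.075, -0.001, 0.0]
contact_force: [-5.6, -0.6, 3.8]
opening: 0.0
finger_force: 2.5
```

That drawer is at its stop too. I'll retreat up and clear, then check.

```bash
python3 -m pendant '[{"dx":-1,"dy":0,"dz":0,"twist":0},{"dx":-4,"dy":0,"dz":0,"twist":0},{"dx":-5,"dy":0,"dz":-4,"twist":0},{"dx":-7,"dy":0,"dz":-9,"twist":0},{"dx":-10,"dy":2,"dz":-13,"twist":0},{"dx":-12,"dy":6,"dz":-17,"twist":0},{"dx":-13,"dy":10,"dz":-19,"twist":0},{"dx":-13,"dy":12,"dz":-19,"twist":0},{"dx":-13,"dy":12,"dz":-19,"twist":0},{"dx":-13,"dy":12,"dz":-19,"twist":0}]'
python3 - <<'E'
from h import *
c=ctrl.read_camera("wrist");cv2.imwrite("pics/w4.png",c["img"][:,:,::-1])
c=ctrl.read_camera("top");cv2.imwrite("pics/top2.png",cv2.resize(c["img"][90:240,140:380,::-1],None,fx=3,fy=3,interpolation=2))
E
```

```text
time: 11.68
eef_pos: [0.4622, -0.0061, 0.2338]
tcp_rot: [0.997, 0.075, -0.0, -0.0]
contact_force: [-0.5, 0.2, -0.1]
opening: -0.002
finger_force: 0.0
```

View pics/w4.png

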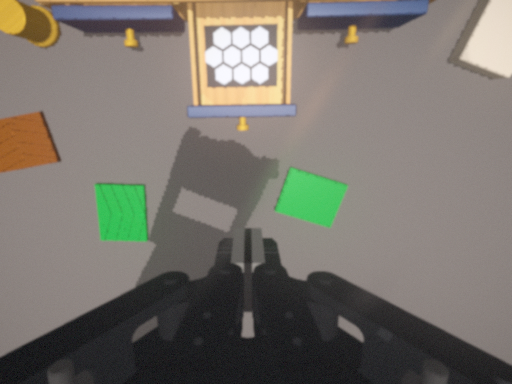

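View pics/top2.png

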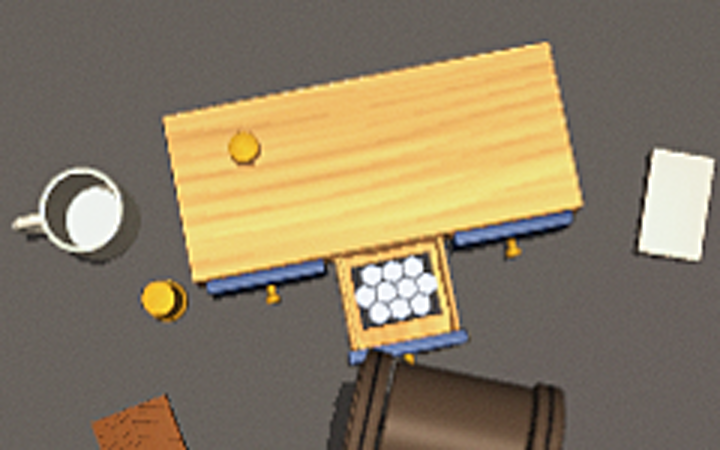

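Both views show the left and right fronts flush against the roof edge (top crop at 268,278 and 512,228). The hexagon drawer is still open and the other things are undisturbed.

```bash
python3 -c "
from plant import ctrl;print(ctrl.sign_off())"
```

```text
the job is handed in; nothing more can be done
None
```

I pushed the left and right drawers gently to their stops, left the hexagon (middle) drawer open as it was, and handed the job in after about 12 s of robot time; no verdict came back.

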